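# Set the grinder to the house mark and lock the knob

### The job

The coffee grinder's grind knob was left loose after cleaning: turn it clockwise until its white pointer line meets the red mark. Then, pulling up lightly, ease it on clockwise until the lock tooth finds the first slot past the mark, and pull the knob fully up so that it stays locked with its green band showing. Let go of it, and do not tip, lift or drag the grinder, or disturb the jug under it or the things around.

Things in the scene. Friction and masses are not known exactly. Their poses are not given: they have to be found in the camera images.
- grinder: electric coffee grinder, 212 x 134 mm, 199 mm high, about 3.5 kg, loose on rubber feet: dark base and rear column with a clear bean hopper, cream round head in front with the knob on top. Origin: middle of the underside; x runs from front to back, z up. Knob axis at x = -55 mm, hopper (94 mm across, 199 mm high) at x = +55 mm. Pulling its knob up with over about 22 N tips it
- grinder_front (a point): middle of the lower front edge of the grinder, at counter height, 104 mm in front of its origin
- knob_grip (a point): on the knob's axis, 11 mm below the top of the bar handle: 183 mm above the counter when the knob is down. It moves up with the knob
- pointer (a point): white pointer line on the knob's skirt, 26 mm from the axis. At the start it stands 26 to 60 degrees counterclockwise (seen from above) of the red mark
- mark (a point): red mark on the black index ring (85 mm across, does not turn) round the knob, 36 mm from the axis; x points to the axis, y clockwise past the mark seen from above. Hidden lock slots lie 30 degrees apart; the right one is the first past the mark: the pointer is then 4 to 24 degrees clockwise of it (it takes the tooth only within about 1 degree). Where exactly must be felt
- knob_lift (a joint): how far the knob is pulled up, in m: 0 = down, free to turn; 0.007 = locked. A spring catch resists with about 8 N at first, less up to 3.5 mm, then snaps the knob up and holds it (a push down frees it). Off a slot the lock tooth stops the knob hard after 2 mm and it falls back when let go; in a slot it rises fully and can no longer turn
- catch_jug: small steel jug, 64 mm high, loose on the grinder's base under the head; origin: middle of its underside
- scoop: steel coffee scoop, 48 x 99 x 32 mm, bystander; origin: middle of its underside
- timer_box: white kitchen timer, 62 x 62 x 18 mm, bystander; origin: middle of its underside
- sugar: white china sugar pot, 84 mm across, 128 mm high, bystander; origin: middle of its underside
- grind_knob: black knob that turns and slides on a vertical axis: a bar handle 46 mm long, 14 mm thick, 30 mm high (164 to 194 mm above the counter when down) on a skirt disc 61 mm across. The bar lies along the line from axis to pointer: fingers close square to it. Turning takes about 0.15 N m; it stays where left. Origin: on the axis, 146 mm above the counter when down; its -x points to the pointer

How it is judged:
By the outcome, as a careful person would: the job done as asked, in the order asked, and still so for the second after the job is handed in, with the robot touching nothing.
It also fails if it takes over 67 s, if anything falls off the work surface, if the arm or the gripper's body presses on something with over 40 N, if the wrist force passes 120 N, or if a joint passes its speed limit or range.

### The arm

A 6-joint arm with a two-finger parallel gripper is mounted at the origin on a cart in front of the work surface, level with it; the furniture and walls round the work are solid. World frame = base frame: x ahead of the robot, y to its left, z up, the work surface at z = 0. Lengths are in m, angles in rad, forces in N, time in s.
With the tool pointing down it reaches from about 0.275 to 0.875 m from the base axis. Payload 12.5 kg.
Tool frame: the origin (TCP) lies at the very end of the fingers, on their centre line; the grasp point (between the pads) lies 19 mm behind it; z points along the fingers, y is the line along which they close (so a half turn about z gives the same grasp; the last joint's range is limited). The gripper opens to 85 mm and grips with 20 to 120 N. Pads are 22 mm wide; open, the fingers measure 114 mm over their backs; the gripper's body (76 mm by 85 mm) begins 54 mm behind the grasp point. The pads swing forward as they close: fully open they stand 13 mm farther back than shut.
Start: joints at [1.139, 0.351, 1.652, -0, 1.139, -0.085], TCP at [0.187, 0.517, 0.231] pointing down, gripper open.
Joint ranges: [-2.75, 2.75], [-0.79, 2.1], [0.01, 2.65], [-1.57, 4.71], [0.07, 3.14], [-2.87, 2.87]. Speed limits (rad/s): [2.22, 2.22, 2.79, 3.14, 3.14, 3.14].

### API

Orientations are given as a unit quaternion [w, x, y, z].
In Python, from rig import ctrl gives the robot as it stands. The module is installed in compiled form; this text tells all that it offers.
- The arm moves only by the tool arm_command, never from a script. Its arguments are lists of equal length, an entry for each row: "gripper": the finger opening in m, from 0 to 0.0854; "translation": the shift along the world's x, y, z in m, a list of three; "rotation": the turn, a rotation vector about the world's x, y, z in rad, a list of three. In form: {"gripper": [gripper, ...], "translation": [[x, y, z], ...], "rotation": [[rx, ry, rz], ...]}. A call has 1 to 10 rows; each row shifts and turns the commanded pose from where the row before left it; what a row does not reach is not made up. A row lasts 1/12 s, in which the tool goes at most 41.7 mm and 7.16 degrees, less where a joint would pass 70% of its speed; a pose out of reach is approached as far as the arm can. A call with a gripper value outside its range is refused whole. The fingers move at their own pace and stop on an object; "newtons" is the grip in N (left out, the last holds). Time passes only in rows, so rows that do not move let the fingers close. It gives the time, the measured TCP pose, the force, the opening and the grip force at its end, in the units of the state.
- ctrl.get_obs(): the state, without advancing time (a new reading comes with each control period).
- ctrl.read_camera(name): name is "scene" or "top"; returns a dict with "image" (384x512x3 uint8, red, green, blue), "range_z" (384x512 float32, m along the optical axis (not along the pixel's ray), 0 where there is no reading), "intrinsics" (3x3 intrinsics, pixels), "D" ([k1, k2, p1, p2, k3] as OpenCV has them; the pictures are not rectified), "R" (3x3) and "t" (3): a world point X has camera coordinates R X + t. Camera axes: x right, y down, z forward; pixel columns grow to the right and rows downward; lengths in m; the calibration is good to about 2 mm. A picture is of the moment at which its call begins.
- ctrl.sign_off(): hands the job in; it is judged then, once.
The state is a dict: "clock": time; "joints": joint angles; "joint_velocities": joint speeds; "joint_efforts": joint torques, N m; "tool_pos": TCP position; "tool_rot": TCP orientation; "contact_force": force on the tool from outside, world axes, zero at the start; "ft_torque": the same for the moment, N m; "width": finger opening in m; "grip_force": force on a finger pad.
Only numpy, scipy, OpenCV 4.12 (cv2) and the standard library are available. Lean on these libraries where they do the work, as an engineer would, in place of code of your own. Each camera call takes 0.05 s, during which the arm holds its last target. There are 200 camera calls.

## Working session

There is one attempt and no reset: what is moved stays moved. The work goes in short steps, Python scripts to look and compute and a tool call to move; the robot and the scene stay as the last step left them, time stands still between calls to the robot, and variables do not carry over. Pictures are saved under pics/ and viewed, at most 10 in all, crops included, and the job is handed in when it is done.

Besides the shell and the picture viewer there is one more tool, called after "Request:" as name(argument=value, ...), one argument or row to a line, values as JSON. arm_command: Moves the arm, as the interface text tells. Its arguments: {"type":"object","properties":{"gripper":{"type":"array","items":{"type":"number"}},"translation":{"type":"array","items":{"type":"array","items":{"type":"number"}}},"rotation":{"type":"array","items":{"type":"array","items":{"type":"number"}}},"newtons":{"type":"number"}},"required":["gripper","translation","rotation"]}

```bash
mkdir -p pics
cat > h.py <<'E'
import numpy as np, cv2
from rig import ctrl
def cam(n):
    c=ctrl.read_camera(n); c['K']=np.array(c['intrinsics']);c['D']=np.array(c['D']);c['R']=np.array(c['R']);c['t']=np.array(c['t']);return c
def world(c,u,v,z=None):
    # by depth, or on plane of height z
    p=cv2.undistortPoints(np.array([[[u,v]]],float),c['K'],c['D'])[0,0]
    d=np.array([p[0],p[1],1.]); o=-c['R'].T@c['t']; w=c['R'].T@d
    s=c['range_z'][int(round(v)),int(round(u))] if z is None else (z-o[2])/w[2]
    return o+s*w
def pix(c,X):
    return cv2.projectPoints(np.array([X],float),cv2.Rodrigues(c['R'])[0],c['t'],c['K'],c['D'])[0][0,0]
def save(im,n,s=1):
    cv2.imwrite('pics/'+n,cv2.resize(im,None,fx=s,fy=s,interpolation=cv2.INTER_CUBIC)[:,:,::-1])
E
python3 - <<'E'
from h import *
a,b=cam('scene'),cam('top')
save(a['image'],'s0.png',1.5);save(b['image'],'t0.png',1.5)
for c in(a,b): print(-c['R'].T@c['t'],c['K'][0,0])
print(ctrl.get_obs())
E
```

```text
[-0.31792529 -0.5007076   0.72555208] 352.53147165803057
[ 0.45982846 -0.10568866  1.51598542] 454.14084070521983
{'clock': 0.1, 'joints': array([ 1.13938141e+00,  3.51196281e-01,  1.65237128e+00,  2.66329185e-05,
        1.13907260e+00, -8.45961588e-02]), 'joint_velocities': array([ 0.00032941, -0.0009057 , -0.00316437, -0.00167394,  0.00053106,
       -0.00234724]), 'joint_efforts': array([-4.07308216e-04, -5.06822455e+01, -2.91874069e+01, -1.01830205e-04,
        2.55068189e-03,  2.85243812e-05]), 'tool_pos': array([0.18679282, 0.51699385, 0.23080037]), 'tool_rot': array([-1.45327832e-04,  1.72547063e-01,  9.85001135e-01, -5.03329736e-04]), 'contact_force': array([-0.11604874,  0.08191362, -0.67022247]), 'ft_torque': array([-0.04179894, -0.01514332, -0.02775976]), 'grip_force': 0.0, 'width': 0.08543603451678096}
```

View pics/s0.png

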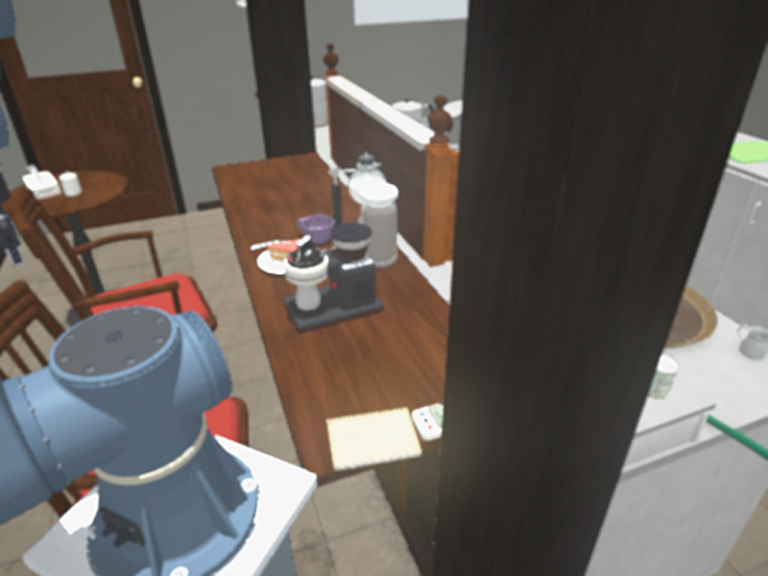

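View pics/t0.png

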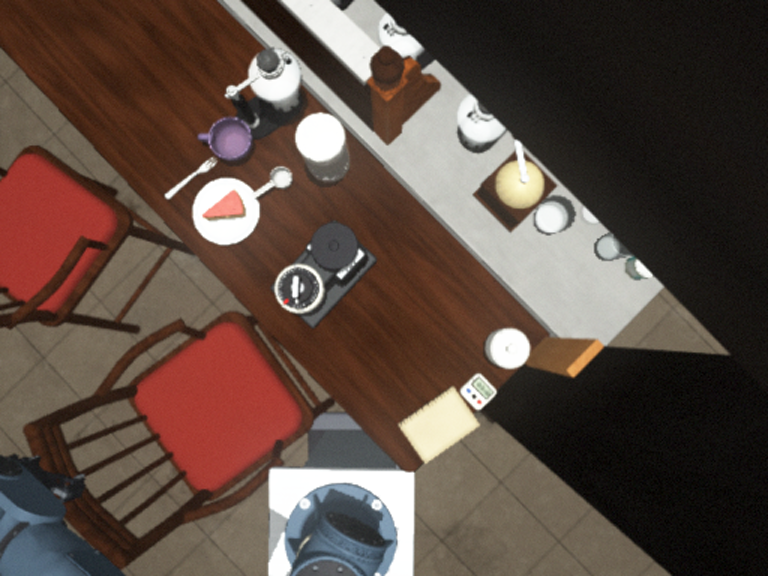

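The scene view shows the grinder near (330,275). In the top view the head and knob are near (299,289), the red mark is near (285,301), and the white line on the knob is visible. Next I'll crop in and measure.

Run:
```python
from h import *
c=cam('top'); im=c['image']
save(im[140:225,170:260],'t1.png',7)
hsv=cv2.cvtColor(im,cv2.COLOR_RGB2HSV)
r=im.astype(int)
m=(r[:,:,0]>120)&(r[:,:,1]<80)&(r[:,:,2]<80); m[:140]=0;m[225:]=0;m[:,:170]=0;m[:,260:]=0
v,u=np.nonzero(m);print('red',u.mean(),v.mean(),len(u),world(c,u.mean(),v.mean(),.146))
# heights map
H=np.zeros((384,512));P=np.zeros((384,512,3))
for y in range(140,225):
  for x in range(170,260):
    P[y,x]=world(c,x,y)
H=P[:,:,2]
def cen(lo,hi,box):
  k=(H>lo)&(H<hi); k[:box[1]]=0;k[box[3]:]=0;k[:,:box[0]]=0;k[:,box[2]:]=0
  q=P[k][:,:2].astype(np.float32);print(lo,hi,len(q),q.mean(0),cv2.minEnclosingCircle(q),cv2.minAreaRect(q))
cen(.175,.21,(215,145,245,185)); cen(.18,.21,(180,170,218,215)); cen(.13,.2,(180,170,218,215)); cen(.012,.05,(175,145,258,220))
print(np.round(H[180:206:1,184:216]*1000).astype(int))
```

```text
red 190.71428571428572 200.0 7 [0.51578396 0.10431179 0.146     ]
0.175 0.21 631 [ 0.62136674 -0.00177369] ((0.6214650273323059, 0.006679609417915344), 0.04685237258672714) ((0.622304379940033, -0.005609072744846344), (0.09197982400655746, 0.06815434247255325), 0.537968635559082)
0.18 0.21 141 [0.5628413  0.05888814] ((0.5599573850631714, 0.05184699594974518), 0.05252022296190262) ((0.5655128955841064, 0.05800573527812958), (0.03516947850584984, 0.10407210141420364), 47.94752883911133)
0.13 0.2 1025 [0.5475957  0.07140134] ((0.5522032976150513, 0.06648321449756622), 0.06770045310258865) ((0.5505812764167786, 0.07773690670728683), (0.10217394679784775, 0.12026028335094452), 81.30339813232422)
0.012 0.05 600 [0.5440096  0.02454491] ((0.5807996988296509, 0.043112412095069885), 0.12144332379102707) ((0.5807400345802307, 0.043929651379585266), (0.13402840495109558, 0.2122696489095688), 47.83396911621094)
[[   2   -2    0   -5   -1  147  145  155  156  154  157  154  156  152
   153  154  152  160  149  158  157  152  144  146  148  142  139  142
   136  139  143  142]
 [  -2    0    3  14
[... 3455 characters left out ...]
140  145
   138  126   20   20]
 [  -4    0  143  145  153  159  155  152  154  157  155  150  156  156
   152  150  158  157  154  156  157  152  157  154  147  144  142  145
   137   22   19   19]
 [   0    7    3  140  145  145  155  152  154  158  157  161  154  160
   158  162  155  155  155  155  159  160  160  148  143  150 1516  138
   115   22   22   25]
 [   3   -8   -2   -7  139  146  146  142  158  156  154  146  156  156
   154  155  152  156  156  158  156  153  142  142  144  143  140  122
    26   25   13   26]
 [  -6    3   -3   -5   -5  138  143  148  152  145  154  155  155  152
   155  154  154  154  154  154  145  142  147  145  145  137  111   17
    26   18   20   19]]
```

View pics/t1.png

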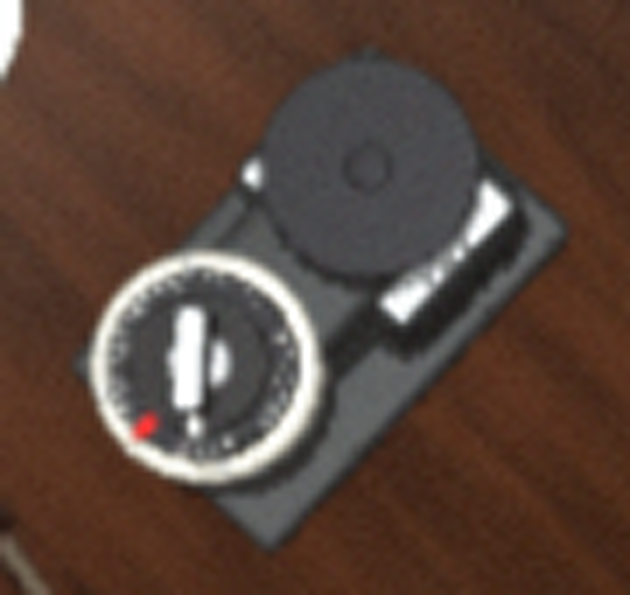

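Run:
```python
from h import *
c=cam('top')
A=np.array([.5807,.0439])-.055*np.array([.741,-.671]);print('axis from base',A)
pts=[]
for y in range(181,203):
  for x in range(190,204):
    w=world(c,x,y)
    if .18<w[2]<.21: pts.append((x,y))
pts=np.array(pts,float)
W=np.array([world(c,u,v,.194)[:2] for u,v in pts]); print('bar',W.mean(0),cv2.minAreaRect(W.astype(np.float32)))
d=np.linalg.svd(W-W.mean(0))[2][0];d*=-np.sign(d[0]);print('bar bearing',np.degrees(np.arctan2(d[1],d[0])))
# ring ellipse: cream outer rim
g=np.array([W.mean(0)[0],W.mean(0)[1]])
for B in(A,W.mean(0)):
  for n,(u,v),z in(('red',(190.71,200.0),.156),('ptr',(197.9-.5,200.7-.5),.164)):
    e=world(c,u,v,z)[:2]-B; print(n,np.hypot(*e),np.degrees(np.arctan2(e[1],e[0])))
o=ctrl.get_obs();print(pix(c,[*A,.194]),pix(c,[*W.mean(0),.194]))
# dark-ring/cream circle fit at z~.146 in cream pixels
im=c['image'].astype(int); P=[]
for y in range(172,214):
  for x in range(180,220):
    if im[y,x].min()>150 and 12<np.hypot(x-199,y-192)<19: P.append(world(c,x,y,.15)[:2])
P=np.array(P);M=np.c_[2*P,np.ones(len(P))];s=np.linalg.lstsq(M,(P**2).sum(1),rcond=None)[0];print('cream circle',s[:2],np.sqrt(s[2]+s[:2]@s[:2]),len(P))
s0=cam('scene');u,v=pix(s0,[*A,.17]);u,v=int(u),int(v);save(s0['image'][v-35:v+35,u-40:u+50],'s1.png',8)
```

```text
axis from base [0.539945 0.080805]
bar [0.53947839 0.07970607] ((0.5389138460159302, 0.08041757345199585), (0.04394320026040077, 0.014692725613713264), 0.6687458157539368)
bar bearing 177.75269787226821
red 0.03297102488407195 138.17528978356714
ptr 0.025267345299997756 178.4417005453714
red 0.03337527947130088 136.23490676353273
ptr 0.024855645228797303 175.87933335104105
[196.40058315 191.13747277] [196.77171354 191.30094233]
cream circle [0.54039695 0.07954922] 0.0452656749685972 254
```

View pics/s1.png

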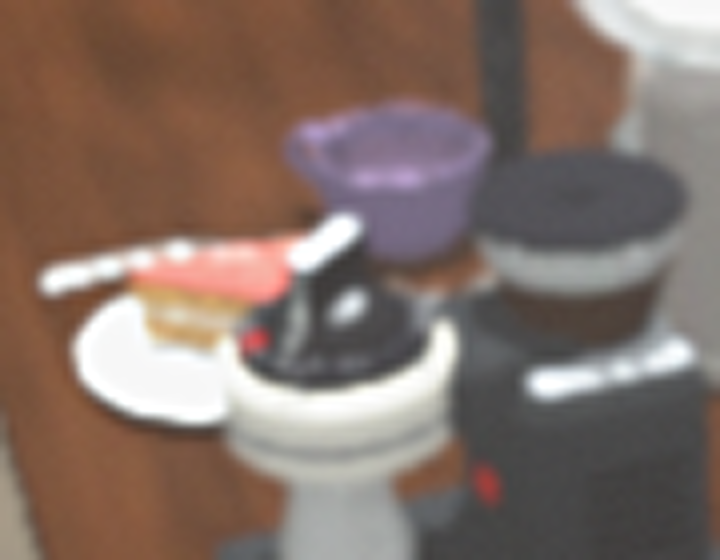

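The axis is at about (0.540, 0.080). Base, bar and cream ring agree on that within 1 mm. The pointer bearing is about 177.5° and the mark about 137.5°, so the gap is about 40° clockwise. First I'll move above the knob.

Request:
arm_command(
  gripper=[0.06,0.06,0.06,0.06,0.06,0.06,0.06,0.06,0.06,0.06],
  translation=[
    [0.0177,-0.0219,0.005],
    [0.0177,-0.0219,0.005],
    [0.0177,-0.0219,0.005],
    [0.0177,-0.0219,0.005],
    [0.0177,-0.0219,0.005],
    [0.0177,-0.0219,0.005],
    [0.0177,-0.0219,0.005],
    [0.0177,-0.0219,0.005],
    [0.0177,-0.0219,0.005],
    [0.0177,-0.0219,0.005],
  ],
  rotation=[
    [0,0,0.0152],
    [0,0,0.0152],
    [0,0,0.0152],
    [0,0,0.0152],
    [0,0,0.0152],
    [0,0,0.0152],
    [0,0,0.0152],
    [0,0,0.0152],
    [0,0,0.0152],
    [0,0,0.0152],
  ],
  newtons=40,
)

```text
clock: 1.08
tool_pos: [0.3645, 0.297, 0.2816]
tool_rot: [0.0, 0.097, 0.995, 0.0]
contact_force: [0.6, -0.0, 0.1]
width: 0.0601
grip_force: 0.0
```

Request:
arm_command(
  gripper=[0.05,0.05,0.05,0.05,0.05,0.05,0.05,0.05,0.05,0.05],
  translation=[
    [0.0177,-0.0219,0],
    [0.0177,-0.0219,0],
    [0.0177,-0.0219,0],
    [0.0177,-0.0219,0],
    [0.0177,-0.0219,0],
    [0.0177,-0.0219,0],
    [0.0177,-0.0219,0],
    [0.0177,-0.0219,0],
    [0.0177,-0.0219,0],
    [0.0177,-0.0219,0],
  ],
  rotation=[
    [0,0,0.0152],
    [0,0,0.0152],
    [0,0,0.0152],
    [0,0,0.0152],
    [0,0,0.0152],
    [0,0,0.0152],
    [0,0,0.0152],
    [0,0,0.0152],
    [0,0,0.0152],
    [0,0,0.0152],
  ],
)

```text
clock: 1.92
tool_pos: [0.5416, 0.078, 0.2812]
tool_rot: [-0.0, 0.021, 1.0, -0.0]
contact_force: [0.0, -0.3, 0.5]
width: 0.0499
grip_force: 0.0
```

Request:
arm_command(
  gripper=[0.045,0.045,0.045],
  translation=[
    [0,0,0],
    [0,0,0],
    [0,0,0],
  ],
  rotation=[
    [0,0,0],
    [0,0,0],
    [0,0,0],
  ],
)

```text
clock: 2.17
tool_pos: [0.5405, 0.0795, 0.2811]
tool_rot: [-0.0, 0.022, 1.0, 0.0]
contact_force: [-0.5, 0.2, 0.9]
width: 0.045
grip_force: 0.0
```

Request:
arm_command(
  gripper=[0.045,0.045,0.045,0.045,0.045,0.045,0.045,0.045],
  translation=[
    [0,0.0003,-0.02],
    [0,0.0002,-0.02],
    [0,0,-0.02],
    [0,0,-0.02],
    [0,0,-0.015],
    [0,0,-0.01],
    [0,0,-0.008],
    [0,0,0],
  ],
  rotation=[
    [0,0,0],
    [0,0,0],
    [0,0,0],
    [0,0,0],
    [0,0,0],
    [0,0,0],
    [0,0,0],
    [0,0,0],
  ],
)

```text
clock: 2.83
tool_pos: [0.5402, 0.0802, 0.1673]
tool_rot: [-0.001, 0.021, 1.0, -0.0]
contact_force: [0.7, 0.3, -0.5]
width: 0.045
grip_force: 0.0
```

Request:
arm_command(
  gripper=[0.03,0.02,0.016,0.014,0.012,0.01,0.01,0.01],
  translation=[
    [0,0,0],
    [0,0,0],
    [0,0,0],
    [0,0,0],
    [0,0,0],
    [0,0,0],
    [0,0,0],
    [0,0,0],
  ],
  rotation=[
    [0,0,0],
    [0,0,0],
    [0,0,0],
    [0,0,0],
    [0,0,0],
    [0,0,0],
    [0,0,0],
    [0,0,0],
  ],
  newtons=30,
)

```text
clock: 3.5
tool_pos: [0.5414, 0.0818, 0.1695]
tool_rot: [0.001, 0.021, 1.0, 0.002]
contact_force: [0.6, 14.5, 1.9]
width: 0.0135
grip_force: 30.5
```

```bash
python3 -c "
from h import *
print(ctrl.get_obs()['contact_force'],ctrl.get_obs()['ft_torque'],ctrl.get_obs()['tool_pos'],ctrl.get_obs()['joints'])"
```

```text
[ 0.62182911 14.47920034  1.93613403] [2.19180732 0.06783646 0.09690761] [0.54139862 0.08175194 0.16946512] [ 0.06326068  0.41764251  1.72095202  0.00386546  1.00067706 -1.46682188]
```

Request:
arm_command(
  gripper=[0.01,0.01,0.01],
  translation=[
    [0,0.0008,0],
    [0,0.0008,0],
    [0,0,0],
  ],
  rotation=[
    [0,0,0],
    [0,0,0],
    [0,0,0],
  ],
)

```text
clock: 3.75
tool_pos: [0.5415, 0.082, 0.1694]
tool_rot: [0.001, 0.021, 1.0, 0.0]
contact_force: [-1.5, 6.3, 5.9]
width: 0.0137
grip_force: 31.0
```

```bash
cat > st.py <<'E'
from h import *
o=ctrl.get_obs();q=o['tool_rot']
from scipy.spatial.transform import Rotation as R
r=R.from_quat([q[1],q[2],q[3],q[0]]).as_matrix()
y=r[:,1];print('F',o['contact_force'].round(2),'T',o['ft_torque'].round(3),'p',(o['tool_pos']*1000).round(2),'ybear',np.degrees(np.arctan2(y[1],y[0])).round(2),'ptr',(np.degrees(np.arctan2(y[1],y[0]))+90).round(2),'zax',r[:,2].round(4),o['width'].round(4),o['clock'])
E
python3 st.py
```

```text
Traceback (most recent call last):
  File "st.py", line 5, in <module>
    y=r[:,1];print('F',o['contact_force'].round(2),'T',o['ft_torque'].round(3),'p',(o['tool_pos']*1000).round(2),'ybear',np.degrees(np.arctan2(y[1],y[0])).round(2),'ptr',(np.degrees(np.arctan2(y[1],y[0]))+90).round(2),'zax',r[:,2].round(4),o['width'].round(4),o['clock'])
                                                                                                                                                                                                                                                ^^^^^^^^^^^^^^^^
AttributeError: 'float' object has no attribute 'round'
```

Request:
arm_command(
  gripper=[0.01,0.01,0.01,0.01,0.01,0.01,0.01],
  translation=[
    [0,0.0006,0],
    [0,0,0],
    [0,0,0],
    [0,0,0],
    [0,0,0],
    [0,0,0],
    [0,0,0],
  ],
  rotation=[
    [0,0,-0.07],
    [0,0,-0.07],
    [0,0,-0.07],
    [0,0,-0.07],
    [0,0,-0.07],
    [0,0,0],
    [0,0,0],
  ],
)

```text
clock: 4.33
tool_pos: [0.5415, 0.0822, 0.1694]
tool_rot: [0.001, 0.196, 0.981, 0.0]
contact_force: [0.0, 3.9, 5.9]
width: 0.0135
grip_force: 31.1
```

```bash
sed -i "s/o\['width'\].round(4)/round(o['width'],4)/" st.py; python3 st.py
python3 - <<'E'
from h import *
a=cam('scene');save(a['image'][155:225,160:260],'s2.png',8)
E
```

```text
F [0.01 3.91 5.87] T [ 0.528  0.207 -0.101] p [541.47  82.21 169.43] ybear 67.45 ptr 157.45 zax [ 1.9e-03  6.0e-04 -1.0e+00] 0.0135 4.3333
```

View pics/s2.png

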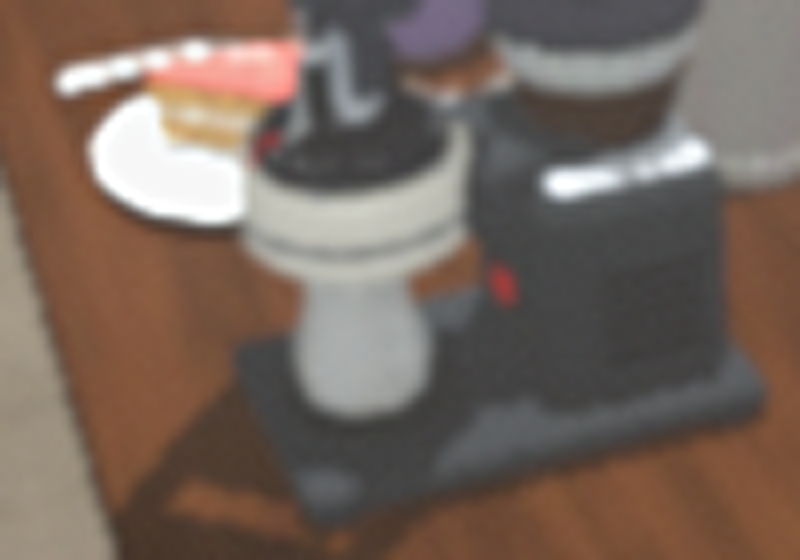

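Request:
arm_command(
  gripper=[0.01,0.01,0.01,0.01,0.01,0.01,0.01,0.01],
  translation=[
    [0,0.0004,0],
    [0,0,0],
    [0,0,0],
    [0,0,0],
    [0,0,0],
    [0,0,0],
    [0,0,0.0],
    [0,0,0],
  ],
  rotation=[
    [0,0,-0.07],
    [0,0,-0.07],
    [0,0,-0.07],
    [0,0,-0.07],
    [0,0,-0.07],
    [0,0,0],
    [0,0,0],
    [0,0,0],
  ],
)

```text
clock: 5.05
tool_pos: [0.5415, 0.0823, 0.1694]
tool_rot: [0.001, 0.363, 0.932, 0.0]
contact_force: [0.2, 1.8, 5.9]
width: 0.0129
grip_force: 31.0
```

```bash
python3 st.py
python3 - <<'E'
from h import *
a=cam('scene');save(a['image'][155:195,170:230],'s3.png',12)
E
```

```text
F [0.23 1.76 5.9 ] T [ 0.099  0.144 -0.096] p [541.51  82.32 169.43] ybear 47.41 ptr 137.41 zax [ 1.9e-03  2.0e-04 -1.0e+00] 0.0129 5.05
```

View pics/s3.png

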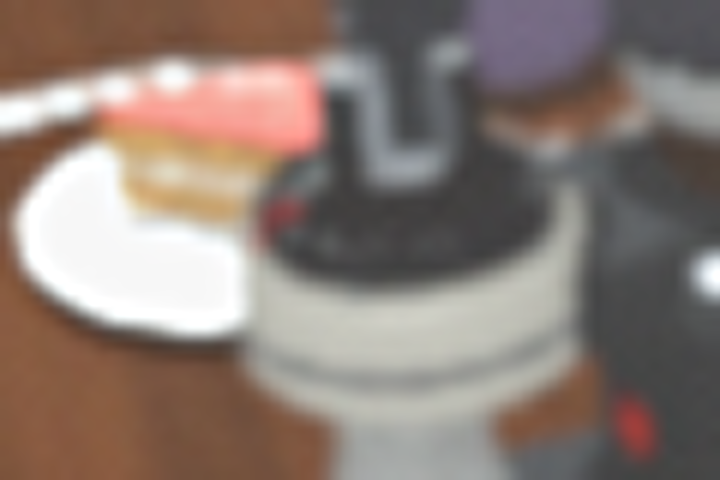

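Request:
arm_command(
  gripper=[0.01,0.01,0.01],
  translation=[
    [0,0,0],
    [0,0,0.0005],
    [0,0,0],
  ],
  rotation=[
    [0,0,0],
    [0,0,0],
    [0,0,0],
  ],
  newtons=50,
)

```text
clock: 5.35
tool_pos: [0.5415, 0.0823, 0.1695]
tool_rot: [0.001, 0.363, 0.932, 0.0]
contact_force: [0.5, 2.4, 4.2]
width: 0.0129
grip_force: 52.5
```

Request:
arm_command(
  gripper=[0.01,0.01,0.01],
  translation=[
    [0,0,0.0005],
    [0,0,0],
    [0,0,0],
  ],
  rotation=[
    [0,0,0],
    [0,0,0],
    [0,0,0],
  ],
)

```text
clock: 5.6
tool_pos: [0.5414, 0.0823, 0.1695]
tool_rot: [0.001, 0.363, 0.932, 0.0]
contact_force: [5.1, 1.4, 0.9]
width: 0.0131
grip_force: 52.0
```

Request:
arm_command(
  gripper=[0.01,0.01,0.01],
  translation=[
    [0,0,0.0005],
    [0,0,0],
    [0,0,0],
  ],
  rotation=[
    [0,0,0],
    [0,0,0],
    [0,0,0],
  ],
)

```text
clock: 5.85
tool_pos: [0.5414, 0.0823, 0.1696]
tool_rot: [0.0, 0.363, 0.932, 0.0]
contact_force: [6.4, 1.5, -3.6]
width: 0.0129
grip_force: 51.3
```

```bash
python3 st.py
```

```text
F [ 6.35  1.49 -3.63] T [ 0.12  -1.199 -0.142] p [541.36  82.3  169.56] ybear 47.43 ptr 137.43 zax [ 0.001  0.    -1.   ] 0.0129 5.85
```

Request:
arm_command(
  gripper=[0.01,0.01,0.01],
  translation=[
    [0,0,0.0005],
    [0,0,0],
    [0,0,0],
  ],
  rotation=[
    [0,0,0],
    [0,0,0],
    [0,0,0],
  ],
)

```text
clock: 6.1
tool_pos: [0.5413, 0.0823, 0.1696]
tool_rot: [0.0, 0.363, 0.932, 0.0]
contact_force: [9.3, 1.7, -8.3]
width: 0.0128
grip_force: 50.6
```

Request:
arm_command(
  gripper=[0.01,0.01,0.01],
  translation=[
    [0,0,0.0004],
    [0,0,0],
    [0,0,0],
  ],
  rotation=[
    [0,0,0],
    [0,0,0],
    [0,0,0],
  ],
)

```text
clock: 6.35
tool_pos: [0.5413, 0.0823, 0.1699]
tool_rot: [0.0, 0.363, 0.932, 0.0]
contact_force: [9.1, 2.2, -8.2]
width: 0.013
grip_force: 50.6
```

```bash
python3 st.py
```

```text
F [ 9.1   2.24 -8.18] T [ 0.139 -1.47  -0.096] p [541.3   82.26 169.94] ybear 47.43 ptr 137.43 zax [ 7.e-04 -0.e+00 -1.e+00] 0.013 6.35
```

Request:
arm_command(
  gripper=[0.01,0.01,0.01,0.01],
  translation=[
    [0.0006,0,0.0005],
    [0,0,0.0005],
    [0,0,0.0003],
    [0,0,0],
  ],
  rotation=[
    [0,0,0],
    [0,0,0],
    [0,0,0],
    [0,0,0],
  ],
)

```text
clock: 6.68
tool_pos: [0.5414, 0.0823, 0.1713]
tool_rot: [-0.0, 0.363, 0.932, -0.0]
contact_force: [5.5, 1.6, -5.6]
width: 0.0133
grip_force: 51.1
```

```bash
python3 st.py
```

```text
F [ 5.5   1.63 -5.63] T [ 0.084 -0.932 -0.1  ] p [541.41  82.32 171.32] ybear 47.44 ptr 137.44 zax [-6.e-04 -1.e-04 -1.e+00] 0.0133 6.6833
```

Request:
arm_command(
  gripper=[0.01,0.01,0.01],
  translation=[
    [0.0004,0,0.0004],
    [0,0,0],
    [0,0,0],
  ],
  rotation=[
    [0,0,0],
    [0,0,0],
    [0,0,0],
  ],
)

```text
clock: 6.93
tool_pos: [0.5414, 0.0823, 0.1717]
tool_rot: [-0.001, 0.363, 0.932, -0.0]
contact_force: [3.7, 1.6, -9.7]
width: 0.0134
grip_force: 50.7
```

```bash
python3 st.py
```

```text
F [ 3.66  1.56 -9.68] T [ 0.093 -0.748 -0.118] p [541.44  82.31 171.69] ybear 47.44 ptr 137.44 zax [-1.5e-03 -1.0e-04 -1.0e+00] 0.0134 6.9333
```

Request:
arm_command(
  gripper=[0.01,0.01,0.01,0.01,0.01,0.01,0.01],
  translation=[
    [0,0,0],
    [0,0,0],
    [0,0,0],
    [0,0,0],
    [0,0,0],
    [0,0,0],
    [0,0,0],
  ],
  rotation=[
    [0,0,-0.01],
    [0,0,-0.01],
    [0,0,-0.01],
    [0,0,-0.01],
    [0,0,-0.01],
    [0,0,-0.01],
    [0,0,0],
  ],
)

```text
clock: 7.52
tool_pos: [0.5415, 0.0823, 0.1719]
tool_rot: [-0.001, 0.391, 0.92, -0.0]
contact_force: [2.4, 1.9, -16.8]
width: 0.0132
grip_force: 49.9
```

```bash
python3 st.py
```

```text
F [  2.43   1.85 -16.76] T [ 0.189 -0.534  0.373] p [541.48  82.32 171.94] ybear 43.96 ptr 133.96 zax [-1.2e-03 -1.0e-04 -1.0e+00] 0.0132 7.5167
```

Request:
arm_command(
  gripper=[0.01,0.01],
  translation=[
    [0,0,-0.0008],
    [0,0,0],
  ],
  rotation=[
    [0,0,0],
    [0,0,0],
  ],
)

```text
clock: 7.68
tool_pos: [0.5416, 0.0823, 0.1717]
tool_rot: [-0.0, 0.391, 0.92, -0.0]
contact_force: [-1.3, 1.8, -7.9]
width: 0.0133
grip_force: 50.8
```

Request:
arm_command(
  gripper=[0.01,0.01,0.01,0.01],
  translation=[
    [0,0,0],
    [0,0,0],
    [0,0,0],
    [0,0,0],
  ],
  rotation=[
    [0,0,-0.008],
    [0,0,-0.008],
    [0,0,-0.008],
    [0,0,0],
  ],
)

```text
clock: 8.02
tool_pos: [0.5416, 0.0824, 0.1717]
tool_rot: [-0.0, 0.402, 0.916, -0.0]
contact_force: [-3.7, 1.1, -6.9]
width: 0.0129
grip_force: 51.0
```

```bash
python3 st.py
```

```text
F [-3.69  1.07 -6.89] T [0.021 0.642 0.088] p [541.6   82.37 171.67] ybear 42.58 ptr 132.58 zax [-7.e-04  0.e+00 -1.e+00] 0.0129 8.0167
```

Request:
arm_command(
  gripper=[0.01,0.01,0.01,0.01,0.01,0.01],
  translation=[
    [-0.0003,0,0.0002],
    [0,0,0],
    [0,0,0],
    [0,0,0],
    [0,0,0],
    [0,0,0],
  ],
  rotation=[
    [0,0,-0.01],
    [0,0,-0.01],
    [0,0,-0.01],
    [0,0,-0.01],
    [0,0,-0.01],
    [0,0,0],
  ],
)

```text
clock: 8.52
tool_pos: [0.5416, 0.0824, 0.1718]
tool_rot: [-0.0, 0.425, 0.905, -0.0]
contact_force: [-2.6, 1.6, -8.9]
width: 0.0129
grip_force: 50.7
```

```bash
python3 st.py
```

```text
F [-2.57  1.6  -8.94] T [0.092 0.409 0.089] p [541.59  82.36 171.75] ybear 39.71 ptr 129.71 zax [-1.e-04  0.e+00 -1.e+00] 0.0129 8.5167
```

Request:
arm_command(
  gripper=[0.01,0.01,0.01,0.01,0.01,0.01],
  translation=[
    [0,0,0],
    [0,0,0],
    [0,0,0],
    [0,0,0],
    [0,0,0],
    [0,0,0],
  ],
  rotation=[
    [0,0,-0.01],
    [0,0,-0.01],
    [0,0,-0.01],
    [0,0,-0.01],
    [0,0,-0.01],
    [0,0,0],
  ],
)

```text
clock: 9.02
tool_pos: [0.5416, 0.0824, 0.1719]
tool_rot: [0.0, 0.447, 0.894, 0.0]
contact_force: [-2.8, 2.2, -7.1]
width: 0.013
grip_force: 51.1
```

```bash
python3 st.py
```

```text
F [-2.76  2.21 -7.09] T [0.114 0.593 0.03 ] p [541.62  82.36 171.95] ybear 36.84 ptr 126.84 zax [ 0.  0. -1.] 0.013 9.0167
```

Request:
arm_command(
  gripper=[0.01,0.01,0.01,0.01],
  translation=[
    [0,0,0.0003],
    [0,0,0],
    [0,0,0],
    [0,0,0],
  ],
  rotation=[
    [0,0,0],
    [0,0,0],
    [0,0,-0.01],
    [0,0,0],
  ],
)

```text
clock: 9.35
tool_pos: [0.5417, 0.0824, 0.1723]
tool_rot: [0.0, 0.452, 0.892, 0.0]
contact_force: [-4.1, 2.2, -2.6]
width: 0.0128
grip_force: 51.4
```

```bash
python3 st.py
```

```text
F [-4.09  2.18 -2.64] T [0.161 0.841 0.012] p [541.65  82.37 172.35] ybear 36.28 ptr 126.28 zax [ 2.e-04  0.e+00 -1.e+00] 0.0128 9.35
```

Force has dropped and z is rising about 11° past the mark, so the tooth is in the slot. I'll pull up now.

Request:
arm_command(
  gripper=[0.01,0.01,0.01,0.01,0.01],
  translation=[
    [0,0,0.0005],
    [0,0,0.0005],
    [0,0,0.0005],
    [0,0,0.0005],
    [0,0,0],
  ],
  rotation=[
    [0,0,0],
    [0,0,0],
    [0,0,0],
    [0,0,0],
    [0,0,0],
  ],
)

```text
clock: 9.77
tool_pos: [0.5417, 0.0824, 0.1746]
tool_rot: [0.0, 0.451, 0.892, 0.0]
contact_force: [-5.7, 1.8, 1.5]
width: 0.0132
grip_force: 52.1
```

```bash
python3 st.py
```

```text
F [-5.66  1.8   1.47] T [0.186 1.141 0.069] p [541.66  82.38 174.63] ybear 36.33 ptr 126.33 zax [ 3.e-04  1.e-04 -1.e+00] 0.0132 9.7667
```

Past the snap point, with the spring now pushing up. Continue to the top.

Request:
arm_command(
  gripper=[0.01,0.01,0.01,0.01,0.01,0.01],
  translation=[
    [-0.0004,0,0.0005],
    [0,0,0.0005],
    [0,0,0.0005],
    [0,0,0.0004],
    [0,0,0.0003],
    [0,0,0],
  ],
  rotation=[
    [0,0,0],
    [0,0,0],
    [0,0,0],
    [0,0,0],
    [0,0,0],
    [0,0,0],
  ],
)

```text
clock: 10.27
tool_pos: [0.5416, 0.0824, 0.1766]
tool_rot: [0.0, 0.451, 0.892, 0.0]
contact_force: [-2.2, 2.8, 2.5]
width: 0.0133
grip_force: 52.4
```

```bash
python3 st.py
```

```text
F [-2.22  2.85  2.52] T [0.168 0.477 0.041] p [541.6   82.35 176.61] ybear 36.32 ptr 126.32 zax [ 1.1e-03  1.0e-04 -1.0e+00] 0.0133 10.2667
```

Request:
arm_command(
  gripper=[0.01,0.01,0.01,0.01],
  translation=[
    [-0.0003,0.0003,0.0003],
    [0,0,0.0003],
    [0,0,0.0003],
    [0,0,0],
  ],
  rotation=[
    [0,0,0],
    [0,0,0],
    [0,0,0],
    [0,0,0],
  ],
)

```text
clock: 10.6
tool_pos: [0.5414, 0.0824, 0.1767]
tool_rot: [0.001, 0.451, 0.892, 0.0]
contact_force: [4.9, -1.1, -9.4]
width: 0.0129
grip_force: 50.6
```

```bash
python3 st.py
```

```text
F [ 4.92 -1.12 -9.38] T [-0.227 -0.953  0.036] p [541.43  82.42 176.69] ybear 36.32 ptr 126.32 zax [ 1.1e-03 -3.0e-04 -1.0e+00] 0.0129 10.6
```

Hard stop at 7 mm. I'll ease off the pull, then open and retreat.

Request:
arm_command(
  gripper=[0.01,0.01,0.016,0.022,0.03,0.04,0.045,0.045],
  translation=[
    [0.0004,0,-0.0008],
    [0,0,0],
    [0,0,0],
    [0,0,0],
    [0,0,0],
    [0,0,0],
    [0,0,0],
    [0,0,0],
  ],
  rotation=[
    [0,0,0],
    [0,0,0],
    [0,0,0],
    [0,0,0],
    [0,0,0],
    [0,0,0],
    [0,0,0],
    [0,0,0],
  ],
)

```text
clock: 11.27
tool_pos: [0.5413, 0.0827, 0.1764]
tool_rot: [0.0, 0.451, 0.892, 0.0]
contact_force: [-0.3, -0.2, 0.5]
width: 0.045
grip_force: 0.0
```

Request:
arm_command(
  gripper=[0.045,0.045,0.045,0.045,0.045,0.045,0.045,0.045,0.045,0.045],
  translation=[
    [0,0,0.005],
    [0,0,0.01],
    [0,0,0.02],
    [0,0,0.03],
    [0,0,0.03],
    [-0.02,0.02,0.02],
    [-0.025,0.025,0],
    [-0.025,0.025,0],
    [-0.025,0.025,0],
    [-0.025,0.025,0],
  ],
  rotation=[
    [0,0,0],
    [0,0,0],
    [0,0,0],
    [0,0,0],
    [0,0,0],
    [0,0,0],
    [0,0,0],
    [0,0,0],
    [0,0,0],
    [0,0,0],
  ],
)

```text
clock: 12.1
tool_pos: [0.4201, 0.2035, 0.2925]
tool_rot: [0.0, 0.452, 0.892, 0.001]
contact_force: [0.7, 1.0, 0.5]
width: 0.0451
grip_force: 0.0
```

Request:
arm_command(
  gripper=[0.045,0.045,0.045,0.045,0.045,0.045],
  translation=[
    [-0.025,0.025,0],
    [-0.025,0.025,0],
    [-0.025,0.025,0],
    [-0.02,0.02,0],
    [0,0,0],
    [0,0,0],
  ],
  rotation=[
    [0,0,0],
    [0,0,0],
    [0,0,0],
    [0,0,0],
    [0,0,0],
    [0,0,0],
  ],
)

```text
clock: 12.6
tool_pos: [0.3257, 0.2983, 0.2923]
tool_rot: [0.0, 0.45, 0.893, 0.001]
contact_force: [0.0, 0.5, 0.1]
width: 0.0444
grip_force: 0.0
```

```bash
python3 - <<'E'
from h import *
a=cam('scene');c=cam('top')
A=cv2.resize(a['image'][150:220,165:255],None,fx=6,fy=6,interpolation=2);B=cv2.resize(c['image'][140:225,170:260],(400,420),interpolation=2)
n=np.zeros((420,540,3),np.uint8)
save(np.hstack([A[:420,:400],B]),'f.png')
h=[]
for y in range(180,203):
  for x in range(188,204):
    w=world(c,x,y)
    if .185<w[2]<.22:h.append((x,y,w[2]))
h=np.array(h);print('bar top',np.median(h[:,2]))
W=np.array([world(c,u,v,.201)[:2] for u,v,_ in h]);d=np.linalg.svd(W-W.mean(0))[2][0];print(W.mean(0),np.degrees(np.arctan2(d[1],d[0])))
q=[]
for y in range(140,225):
  for x in range(170,260):
    w=world(c,x,y)
    if .012<w[2]<.05:q.append(w[:2])
print(cv2.minAreaRect(np.array(q,np.float32)))
E
python3 st.py
```

```text
bar top 0.19921149039336405
[0.54025503 0.07946959] 125.5614981516394
((0.6283755302429199, 0.09661280363798141), (0.2768491804599762, 0.21217718720436096), 47.879634857177734)
F [ 0.37 -0.56 -0.01] T [ 0.016 -0.032  0.019] p [326.8  297.36 291.95] ybear 36.33 ptr 126.33 zax [ 8.e-04  3.e-04 -1.e+00] 0.045 12.7
```

View pics/f.png

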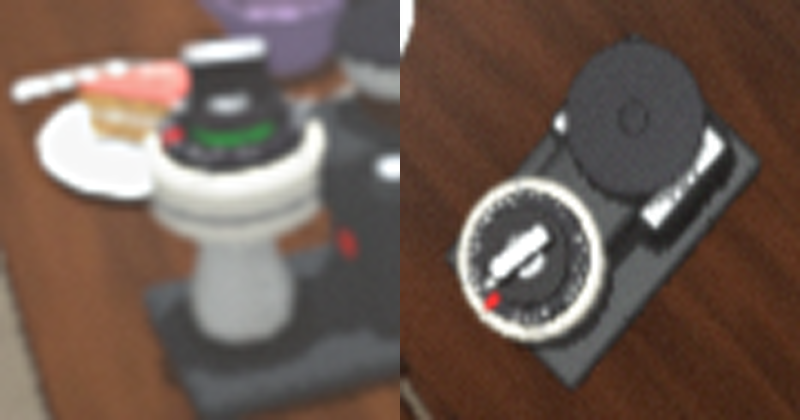

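The final view shows the green band all round, the bar top raised to about 200 mm, and the pointer about 11° clockwise of the red mark at (492,300). The grinder and jug are where they were, so I'm handing in.

```bash
python3 -c "
from rig import ctrl
print(ctrl.sign_off())"
```

```text
the job is handed in; nothing more can be done
None
```

The grind knob was turned to the mark, then about 11° past it into the slot, and is pulled fully up and locked with its green band showing; I let go, the final pictures show the grinder and jug where they were, and the job is handed in.

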